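# Set the cutter speed and switch on the spindle moulder from its control station

### The job

Bring the spindle moulder up from the small sloping control station on its table. First turn the inner speed knob until its pointer lines up with the mark on the ring round it; that ring holds the setter's speed for this cutter, so leave it where it is. Then click in the three keys one after another so that each stays in: the square one (control power), then the small round one (dust extractor), then the large round one (spindle); keep off the mushroom stop and do not push the tools lying round the station about.

Things in the scene. Friction and masses are not known exactly. Their poses are not given: they have to be found in the camera images.
- station: Grey control station held to the table by magnets (fixed), 150 mm deep, 180 mm wide. Origin: middle of its underside on the table; x to its back, y to its left, z up. Its top panel slopes 15 degrees down towards its front, its middle 66 mm above the table. Dial at the back left, mushroom stop at the back right, three black keys in a row along the front, 52 mm apart, in an order that varies.
- knob_grip (a point): On the axis of the inner speed knob, inside its black finger bar, 22 mm above the flat top of the outer ring and 34.5 mm above the panel. z points out of the panel along the axis, y along the bar to the pointer. The bar is 13 mm thick (x), 33 mm long (y), and free to grip across its thickness from 17 mm below to 10 mm above this point; below is a round skirt 33 mm across. A white line marks its pointer end.
- speed_knob (a joint): Turn of the inner knob, rad, growing clockwise as seen from above; 0: pointer to the station's left (+y), pi/2: pointer to its back. Range -0.8 to 3.93 (the scale on the panel round it). Turns with about 0.04 N m and stays where it is left.
- speed_ring (a joint): Turn of the outer ring, rad, same zero and direction: the pointer is on the mark when speed_knob equals speed_ring. At the start the mark lies 0.5 to 1.4 rad clockwise of the pointer. The ring is loose enough to turn if touched.
- pointer_tip (a point): Point at the end of the pointer, 24 mm from the knob's axis, turning with the inner knob (just above the ring's top).
- ring_mark (a point): Point on the outer ring's mark, 24 mm from the axis and at the same height as pointer_tip. The ring is a knurled aluminium ring 56 mm across, its top 12.5 mm above the panel; the mark is a dark line across its top that ends in a dark lug on its rim (2.5 mm higher than its top, reaching 34 mm from the axis).
- power_key_top (a point): Middle of the top face of the square key, 26 mm by 26 mm. Moves with the key; z points out of the panel.
- power_key (a joint): Square key: 0 out, 0.006 m in. Its top stands 14.5 mm off the panel when out. Spring latch: 6 mm travel into the panel, about 4 N from the first touch; past half travel it trips, clicks fully in and stays in; let go earlier it springs back. It cannot be pulled out again.
- extractor_key_top (a point): Middle of the top face of the small round key, 21 mm across. Moves with the key; z points out of the panel.
- extractor_key (a joint): Small round key: 0 out, 0.006 m in. Same latch, travel and force as the square key.
- spindle_key_top (a point): Middle of the top face of the large round key, 34 mm across. Moves with the key; z points out of the panel.
- spindle_key (a joint): Large round key: 0 out, 0.006 m in. Same latch, travel and force as the square key.
- stop_top (a point): Middle of the top of the mushroom stop, 40 mm across, its top 27.5 mm above the panel; z points out of the panel.
- stop_button (a joint): Mushroom stop: 0 out, 0.006 m pressed; springs back. Not to be pressed.
- setting_block: Bystander: white setting block 40 x 60 x 46 mm with a black knob, to the right of the station. Origin in the middle of its underside.
- spanner_17: Bystander: bright 17 mm spanner, 194 mm long, 6 mm high, lying to the right of the station. Origin in the middle of its underside.
- tape_measure: Bystander: tape measure 36 x 78 x 61 mm standing behind the station to its left. Origin in the middle of its underside.

How it is judged:
By the outcome, as a careful person would: the job done as asked, in the order asked, and still so for the second after the job is handed in, with the robot touching nothing.
It also fails if it takes over 48 s, if anything falls off the work surface, if the arm or the gripper's body presses on something with over 40 N, if the wrist force passes 120 N, or if a joint passes its speed limit or range.

### The arm

A 7-joint arm with a two-finger parallel gripper is mounted at the origin on a cart in front of the work surface, level with it; the furniture and walls round the work are solid. World frame = base frame: x ahead of the robot, y to its left, z up, the work surface at z = 0. Lengths are in mm, angles in rad, forces in N, time in s.
With the tool pointing down it reaches from about 400 to 875 mm from the base axis. Payload 4.4 kg.
Tool frame: the origin (TCP) lies between the finger pads; the fingertips stand 22 mm ahead of it and the grasp point (between the pads) lies 3 mm ahead of it; z points along the fingers, y is the line along which they close (so a half turn about z gives the same grasp; the last joint's range is limited). The gripper opens to 85 mm and grips with 20 to 120 N. Pads are 22 mm wide; open, the fingers measure 114 mm over their backs; the gripper's body (76 mm by 85 mm) begins 54 mm behind the grasp point. The pads swing forward as they close: fully open they stand 13 mm farther back than shut.
Start: joints at [1.087, 0.628, 0.038, 1.517, -0.027, 0.996, -0.02], TCP at [263.765, -594.092, 253.313] pointing down, gripper open.
Joint ranges: [-3.06, 3.06], [-0.37, 2.12], [-1.25, 1.32], [0.18, 2.47], [-1.1, 4.24], [0.23, 1.98], [-2.94, 2.94]. Speed limits (rad/s): [2.57, 2.57, 3.14, 3.14, 3.14, 3.14, 3.14].

### API

Orientations are given as [roll, pitch, yaw] about the fixed x, y, z axes, in that order (R = Rz(yaw) Ry(pitch) Rx(roll)).
In Python, from cell import ctrl gives the robot as it stands.
- The arm moves only by the tool step_arm, never from a script. Its argument "plan" is a list of rows, each an object of numbers: "dx", "dy", "dz": the shift along the tool's x, y, z scaled (see below); "ax", "ay", "az": the turn, a rotation vector about the tool's x, y, z scaled (see below); "gripper": the opening, from 0 (shut) to 1 (fully open). A call has 1 to 20 rows; each row shifts and turns the commanded pose from where the row before left it, along the tool's axes as they then stand; what a row does not reach is not made up. The controller multiplies each number of a shift by 0.3 m and each number of a turn by 90 degrees. A row lasts 1/8 s, in which the tool goes at most 62.5 mm and 10.7 degrees, less where a joint would pass 70% of its speed; a pose out of reach is approached as far as the arm can. A call with a number of a shift or a turn outside -1 to 1 is refused whole. A call with a gripper value outside its range is refused whole. The fingers move at their own pace and stop on an object; the grip force is fixed at half the most. Time passes only in rows, so rows that do not move let the fingers close. It gives the time, the measured TCP pose, the force, the opening and the grip force at its end, in the units of the state.
- ctrl.read_state(): the state, without advancing time (a new reading comes with each control period).
- ctrl.get_image(name): name is "scene" or "top" or "wrist"; returns a dict with "color" (384x512x3 uint8, red, green, blue), "range_z" (384x512 float32, mm along the optical axis (not along the pixel's ray), 0 where there is no reading), "fx", "fy", "cx", "cy" (pixels), "k1" (the pictures are not rectified: a ray, as slopes to the right and down, at radius r is drawn at 1 + k1 r^2 times it, then the intrinsics apply), "T" (4x4, takes a point from camera to world coordinates); the wrist camera has in their place "T_tool_cam" (4x4, takes a point from camera to tool coordinates, whose origin is the TCP and whose axes are the flange's). Camera axes: x right, y down, z forward; pixel columns grow to the right and rows downward; lengths in mm; the calibration is good to about 2 mm. A picture is of the moment at which its call begins: read the wrist's pose just before it.
- ctrl.finish_job(): hands the job in; it is judged then, once.
The state is a dict: "clock": time; "qpos": joint angles; "qd": joint speeds; "tau": joint torques, N m; "eef_pos": TCP position; "tool_rot": TCP orientation; "force": force on the tool from outside, world axes, zero at the start; "torque": the same for the moment, N m; "width": finger opening in mm; "gripper_force": force on a finger pad.
Only numpy, scipy, OpenCV 4.12 (cv2) and the standard library are available. Lean on these libraries where they do the work, as an engineer would, in place of code of your own. Each camera call takes 0.05 s, during which the arm holds its last target. There are 200 camera calls.

## Working session

There is one attempt and no reset: what is moved stays moved. The work goes in short steps, Python scripts to look and compute and a tool call to move; the robot and the scene stay as the last step left them, time stands still between calls to the robot, and variables do not carry over. Pictures are saved under pics/ and viewed, at most 10 in all, crops included, and the job is handed in when it is done.

Besides the shell and the picture viewer there is one more tool, called after ">>>" by a JSON object that holds its "api" and its "payload", one argument or row to a line. step_arm: Moves the arm, as the interface text tells. Shifts and turns lie within -1 to 1; 1 stands for 0.3 m of shift or 90 degrees of turn. Its arguments: {"type":"object","properties":{"plan":{"type":"array"}},"required":["plan"]}

```bash
mkdir -p pics; ls
cat > h.py <<'E'
import numpy as np, cv2
from scipy.spatial.transform import Rotation as Ro
from cell import ctrl
def grab(n,fn=None):
    s=ctrl.read_state(); im=ctrl.get_image(n)
    if n=="wrist":
        T=np.eye(4); T[:3,:3]=Ro.from_euler('xyz',s['tool_rot']).as_matrix(); T[:3,3]=s['eef_pos']
        im['T']=T@np.array(im['T_tool_cam'])
    if fn: cv2.imwrite('pics/'+fn,im['color'][:,:,::-1])
    return im
def ray(im,u,v):
    K=np.array([[im['fx'],0,im['cx']],[0,im['fy'],im['cy']],[0,0,1.]])
    p=cv2.undistortPoints(np.array([[[u,v]]],float),K,np.array([im['k1'],0,0,0.]))[0,0]
    T=np.array(im['T']); return T[:3,3],T[:3,:3]@np.array([p[0],p[1],1.])
def pt(im,u,v,d=None):
    o,r=ray(im,u,v)
    if d is None: d=np.median(im['range_z'][int(v)-1:int(v)+2,int(u)-1:int(u)+2])
    return o+r*d
def onplane(im,u,v,p0,n):
    o,r=ray(im,u,v); return o+r*(np.dot(p0-o,n)/np.dot(r,n))
E
python3 - <<'E'
from h import *
a=grab("scene");b=grab("top");s=ctrl.read_state()
cv2.imwrite('pics/a.png',np.vstack([a['color'],b['color']])[:,:,::-1][:,:, :])
c=np.hstack([a['color'],b['color']])[:,:,::-1]
cv2.imwrite('pics/ab.png',cv2.resize(c,(800,300)))
cv2.imwrite('pics/top.png',cv2.resize(b['color'][:,:,::-1],(800,600)))
print(s['eef_pos'],s['tool_rot'],s['clock'],s['width'])
for x in(a,b): print(x['T'],x['fx'],x['k1'])
E
```

```text
pics
[ 263.53558989 -593.59699587  252.4953564 ] [-3.13989058e+00  2.36610433e-05  4.17771004e-01] 0.1 85.34892245774769
[[-8.83411004e-01 -2.68199813e-01  3.84257542e-01  2.02696357e+02]
 [-4.68268250e-01  4.74455202e-01 -7.45397282e-01  3.56418305e+02]
 [ 1.76024222e-02 -8.38427768e-01 -5.44728403e-01  5.62471843e+02]
 [ 0.00000000e+00  0.00000000e+00  0.00000000e+00  1.00000000e+00]] 353.2167319506608 -0.017356570595554104
[[-1.06681342e-02 -9.92117786e-01  1.24853872e-01  4.11235307e+02]
 [-9.99822371e-01  8.64321820e-03 -1.67487694e-02 -2.75942559e+02]
 [ 1.55376128e-02 -1.25010373e-01 -9.92033764e-01  9.67459426e+02]
 [ 0.00000000e+00  0.00000000e+00  0.00000000e+00  1.00000000e+00]] 381.57289823660835 -0.08684217302950153
```

View pics/ab.png

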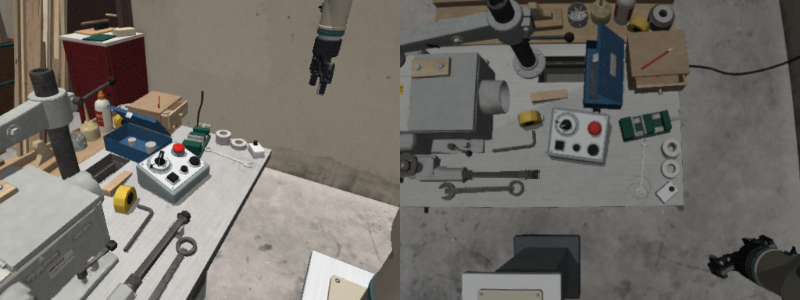

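View pics/top.png

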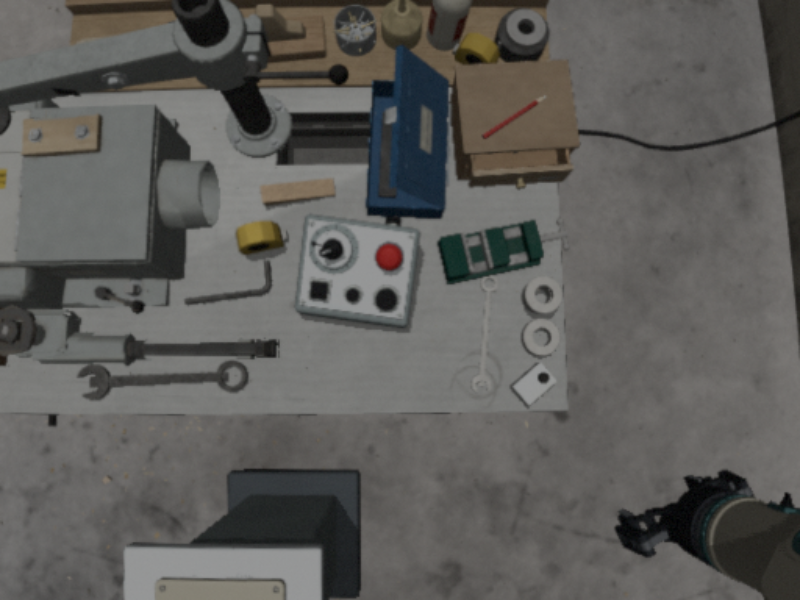

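The top view shows the station at about (358,272) in the enlarged picture. The dial is at (332,249), the stop at (390,257), and the keys, left to right, are square (319,291), small round (353,296) and large round (387,299).

Run:
```python
from h import *
b=grab("top")
k=.64
for n,u,v in [('dial',332,249),('stop',390,257),('sq',319,291),('sm',353,296),('lg',387,299),('panelmid',362,275),('BL',309,219),('BR',418,230),('FL',300,310),('FR',408,322),('block',540,380),('tape',260,237),('lid',440,80),('lid2',405,55),('box',408,210)]:
    print(n,pt(b,u*k,v*k).round(1))
# panel plane
q=[];
for u in range(318,402,3):
  for v in range(272,281,3): q.append(pt(b,u*k,v*k))
for u in range(306,410,4): q.append(pt(b,u*k,(311+(u-306)*.1)*k)) 
q=np.array(q);q=q[q[:,2]>30];c=np.median(q,0);
for i in range(4):
  c=q.mean(0);n=np.linalg.svd(q-c)[2][2];n*=np.sign(n[2]);r=(q-c)@n;q=q[abs(r)<max(2.5*r.std(),1)]
print(c,n,r.std(),np.degrees(np.arccos(n[2])),'yaw',np.degrees(np.arctan2(-n[1],-n[0])))
im=b['color'].astype(int)
```

```text
dial [ 602.6 -189.7  116.2]
stop [ 593.6 -274.    99.2]
sq [ 548.1 -165.4   69.1]
sm [ 539.9 -217.2   69.6]
lg [ 534.8 -268.9   69.7]
panelmid [ 573.3 -230.6   63. ]
BL [ 658.1 -150.4   80. ]
BR [ 639.7 -317.1   78.9]
FL [ 522.3 -132.6   42.8]
FR [ 502.8 -301.3   34.5]
block [ 409.5 -505.9   40.2]
tape [635.8 -71.   58.8]
lid [ 883.8 -355.7   84.7]
lid2 [ 883.8 -298.4  159.3]
box [ 681.9 -303.3   43. ]
[ 560.69724347 -227.22715867   59.6156856 ] [-0.30061902  0.02892078  0.95330572] 0.7292832331387555 17.57818608949409 yaw -5.495176355685225
```

```bash
cat >> h.py <<'E'
YAW=np.radians(-7.3)
def PAN(): return Ro.from_euler('z',YAW)*Ro.from_euler('y',-np.radians(15))
def toolR(psi): return PAN()*Ro.from_euler('z',psi)*Ro.from_euler('x',np.pi)
def rows(p1,R1,p0,R0,g,n=None):
    """rows from commanded pose to target; rounded, and the pose truly reached"""
    rv=(R0.inv()*R1).as_rotvec(); d=np.linalg.norm(p1-p0)
    if n is None: n=int(max(np.ceil(d/55),np.ceil(np.degrees(np.linalg.norm(rv))/10),1))
    p,R=np.array(p0,float),R0
    for i in range(n):
        f=1/(n-i)
        dp=(R.inv().apply(p1-p)*f/300).round(4); dr=((R.inv()*R1).as_rotvec()*f/(np.pi/2)).round(4)
        print('{'+','.join(f'"{k}":{v:g}' for k,v in zip(("dx","dy","dz","ax","ay","az"),list(dp)+list(dr)) if v)+f',"gripper":{g}}},')
        p=p+R.apply(dp*300); R=R*Ro.from_rotvec(dr*np.pi/2)
    return p,R
E
python3 - <<'E'
from h import *
s=ctrl.read_state(); w=grab("wrist"); print(np.array(w['T_tool_cam']).round(3),w['fx'])
b=grab("top"); a=grab("scene")
c=b['color'][120:215,180:280,::-1]
cv2.imwrite('pics/c.png',cv2.resize(c,None,fx=5,fy=5,interpolation=cv2.INTER_CUBIC))
n=PAN().apply([0,0,1]); pc=np.array([573,-225,63.]) 
R1=toolR(np.radians(90)); Tc=np.array(w['T_tool_cam'])
tcp=pc+n*170-R1.apply([Tc[0,3],Tc[1,3],0]); print(tcp)
p0=np.array(s['eef_pos']); R0=Ro.from_euler('xyz',s['tool_rot'])
rows(tcp,R1,p0,R0,1)
E
```

```text
[[  -0.      -0.95    -0.312   79.81 ]
 [   1.      -0.      -0.      -0.242]
 [   0.      -0.312    0.95  -121.003]
 [   0.       0.       0.       1.   ]] 270.0102051246852
[ 519.44827908 -298.6020525   227.2700368 ]
{"dx":0.1473,"dy":-0.0691,"dz":0.0107,"ax":-0.0191,"ay":0.0106,"az":-0.0811,"gripper":1},
{"dx":0.1547,"dy":-0.0502,"dz":0.0114,"ax":-0.0191,"ay":0.0106,"az":-0.0811,"gripper":1},
{"dx":0.1597,"dy":-0.0305,"dz":0.0128,"ax":-0.0191,"ay":0.0106,"az":-0.0812,"gripper":1},
{"dx":0.162,"dy":-0.0103,"dz":0.0148,"ax":-0.0191,"ay":0.0106,"az":-0.0811,"gripper":1},
{"dx":0.1618,"dy":0.0098,"dz":0.0176,"ax":-0.0191,"ay":0.0107,"az":-0.0811,"gripper":1},
{"dx":0.159,"dy":0.0297,"dz":0.0208,"ax":-0.019,"ay":0.0106,"az":-0.0812,"gripper":1},
{"dx":0.1536,"dy":0.0491,"dz":0.0246,"ax":-0.0191,"ay":0.0107,"az":-0.0811,"gripper":1},
{"dx":0.1456,"dy":0.0673,"dz":0.0289,"ax":-0.019,"ay":0.0106,"az":-0.0812,"gripper":1},
```

View pics/c.png

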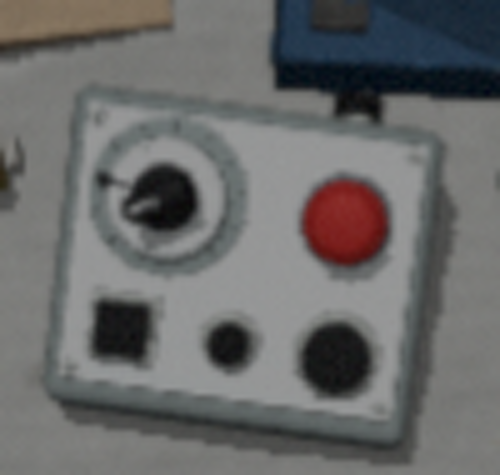

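The enlarged crop shows the pointer's white line at about (140,208), knob centre (160,200). The lug is at (105,180), about 0.7 rad clockwise of the pointer. I'm moving in for a close wrist look.

Run:
```python
from h import *
s=ctrl.read_state()
n=PAN().apply([0,0,1]); d=np.array([613,-191,73.]) 
R1=toolR(np.radians(110))
tcp=d+n*130-R1.apply([40,0,0]); print(tcp)
rows(tcp,R1,np.array(s['eef_pos']),Ro.from_euler('xyz',s['tool_rot']),1)
```

```text
[ 587.95771211 -225.68687276  202.11121049]
{"dx":0.1651,"dy":-0.0759,"dz":0.0189,"ax":-0.019,"ay":0.0066,"az":-0.0966,"gripper":1},
{"dx":0.1745,"dy":-0.0507,"dz":0.0188,"ax":-0.019,"ay":0.0066,"az":-0.0967,"gripper":1},
{"dx":0.18,"dy":-0.0242,"dz":0.0195,"ax":-0.0189,"ay":0.0066,"az":-0.0966,"gripper":1},
{"dx":0.1815,"dy":0.0026,"dz":0.021,"ax":-0.019,"ay":0.0066,"az":-0.0967,"gripper":1},
{"dx":0.1788,"dy":0.0294,"dz":0.0234,"ax":-0.019,"ay":0.0067,"az":-0.0966,"gripper":1},
{"dx":0.1721,"dy":0.0553,"dz":0.0265,"ax":-0.0189,"ay":0.0066,"az":-0.0967,"gripper":1},
{"dx":0.1615,"dy":0.0799,"dz":0.0303,"ax":-0.019,"ay":0.0067,"az":-0.0966,"gripper":1},
{"dx":0.1473,"dy":0.1024,"dz":0.0346,"ax":-0.0189,"ay":0.0066,"az":-0.0967,"gripper":1},
{"dx":0.1299,"dy":0.1223,"dz":0.0394,"ax":-0.019,"ay":0.0067,"az":-0.0966,"gripper":1},
```

>>> {"api": "step_arm", "payload": {
  "plan": [
    {"dx":0.165,"dy":-0.076,"dz":0.019,"ax":-0.019,"ay":0.0066,"az":-0.0966,"gripper":0.5},
    {"dx":0.1745,"dy":-0.051,"dz":0.019,"ax":-0.019,"ay":0.0066,"az":-0.0966,"gripper":0.5},
    {"dx":0.18,"dy":-0.024,"dz":0.0195,"ax":-0.019,"ay":0.0066,"az":-0.0966,"gripper":0.5},
    {"dx":0.1815,"dy":0.0026,"dz":0.021,"ax":-0.019,"ay":0.0066,"az":-0.0966,"gripper":0.5},
    {"dx":0.179,"dy":0.0294,"dz":0.0234,"ax":-0.019,"ay":0.0066,"az":-0.0966,"gripper":0.5},
    {"dx":0.172,"dy":0.0553,"dz":0.0265,"ax":-0.019,"ay":0.0066,"az":-0.0966,"gripper":0.5},
    {"dx":0.1615,"dy":0.08,"dz":0.03,"ax":-0.019,"ay":0.0066,"az":-0.0966,"gripper":0.5},
    {"dx":0.147,"dy":0.1024,"dz":0.0346,"ax":-0.019,"ay":0.0066,"az":-0.0966,"gripper":0.5},
    {"dx":0.13,"dy":0.122,"dz":0.0394,"ax":-0.019,"ay":0.0066,"az":-0.0966,"gripper":0.5},
    {"gripper":0.5},
    {"gripper":0.5}
  ]
}}

```text
invalid input
```

Run:
```python
from h import *
s=ctrl.read_state(); print(s['clock'],np.round(s['eef_pos'],1),np.round(s['qpos'],2),s['width'],s['force'])
w=grab("wrist",'w1.png'); cv2.imwrite('pics/w1b.png',cv2.resize(w['color'][:,:,::-1],(800,600),interpolation=cv2.INTER_CUBIC))
np.save('w1.npy',w,allow_pickle=True)
```

```text
0.3 [ 263.7 -593.9  253. ] [ 1.09  0.63  0.04  1.52 -0.03  1.   -0.02] 85.12914584850665 [-0.17790053 -0.16512218 -0.58203077]
```

View pics/w1b.png

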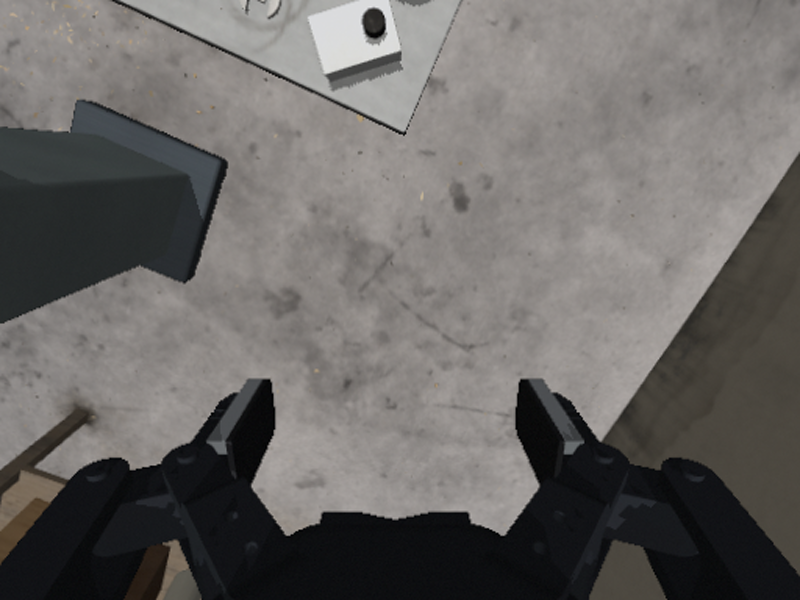

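The move was refused, so this picture only shows the floor from the start pose, with the fingers at the bottom. I'll resend it with every field given.

>>> {"api": "step_arm", "payload": {
  "plan": [
    {"dx":0.165,"dy":-0.076,"dz":0.019,"ax":-0.019,"ay":0.0066,"az":-0.0966,"gripper":0.5},
    {"dx":0.1745,"dy":-0.051,"dz":0.019,"ax":-0.019,"ay":0.0066,"az":-0.0966,"gripper":0.5},
    {"dx":0.18,"dy":-0.024,"dz":0.0195,"ax":-0.019,"ay":0.0066,"az":-0.0966,"gripper":0.5},
    {"dx":0.1815,"dy":0.0026,"dz":0.021,"ax":-0.019,"ay":0.0066,"az":-0.0966,"gripper":0.5},
    {"dx":0.179,"dy":0.0294,"dz":0.0234,"ax":-0.019,"ay":0.0066,"az":-0.0966,"gripper":0.5},
    {"dx":0.172,"dy":0.0553,"dz":0.0265,"ax":-0.019,"ay":0.0066,"az":-0.0966,"gripper":0.5},
    {"dx":0.1615,"dy":0.08,"dz":0.03,"ax":-0.019,"ay":0.0066,"az":-0.0966,"gripper":0.5},
    {"dx":0.147,"dy":0.1024,"dz":0.0346,"ax":-0.019,"ay":0.0066,"az":-0.0966,"gripper":0.5},
    {"dx":0.13,"dy":0.122,"dz":0.0394,"ax":-0.019,"ay":0.0066,"az":-0.0966,"gripper":0.5},
    {"dx":0,"dy":0,"dz":0,"ax":0,"ay":0,"az":0,"gripper":0.5},
    {"dx":0,"dy":0,"dz":0,"ax":0,"ay":0,"az":0,"gripper":0.5}
  ]
}}

```text
clock: 1.72
eef_pos: [587.6, -226.5, 202.1]
tool_rot: [2.896, 0.09, 1.78]
force: [-0.2, -0.2, -0.1]
width: 42.8
gripper_force: 0.0
```

Run:
```python
from h import *
s=ctrl.read_state(); print(s['clock'],np.round(s['qpos'],2),s['force'])
w=grab("wrist",'w1.png'); cv2.imwrite('pics/w2b.png',cv2.resize(w['color'][:,:,::-1],(800,600),interpolation=cv2.INTER_CUBIC))
np.save('w1.npy',w,allow_pickle=True)
```

```text
1.725 [ 0.56  0.58 -0.32  1.86  0.27  0.48  0.31] [-0.20581416 -0.15820531 -0.12225809]
```

View pics/w2b.png

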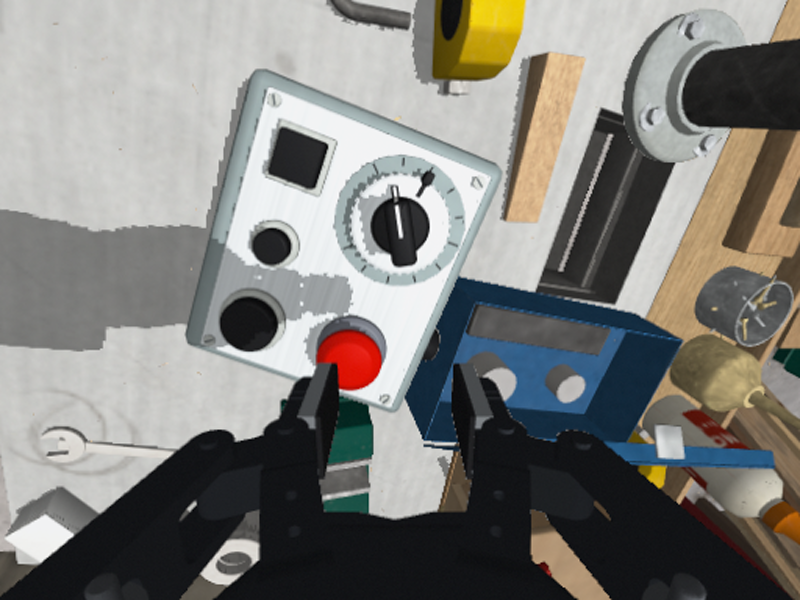

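The wrist view (800x600) shows everything: knob centre about (401,228), white line ending near (394,187), lug (428,180), square key (299,155), small key (271,245), large key (249,321) and stop (350,358). I'll measure on the panel plane and zoom in on the dial.

Run:
```python
from h import *
w=np.load('w1.npy',allow_pickle=True).item()
k=.64
# panel plane
q=[]
for (u0,u1,v0,v1) in [(335,345,130,260),(300,330,225,240),(215,225,300,330),(285,380,140,150),(320,340,100,125),(380,430,290,330),(240,262,180,215)]:
  for u in np.arange(u0,u1,3):
    for v in np.arange(v0,v1,3): q.append(pt(w,u*k,v*k))
q=np.array(q)
for i in range(5):
  c=np.median(q,0) if i==0 else q.mean(0);n=np.linalg.svd(q-c)[2][2];n*=np.sign(n[2]);r=(q-c)@n;q=q[abs(r)<max(2*r.std(),.7)]
print(len(q),c,n,r.std(),'tilt',np.degrees(np.arccos(n[2])),'yaw',np.degrees(np.arctan2(-n[1],-n[0])))
ns=PAN().apply([0,0,1]); c=c
g=cv2.cvtColor(w['color'],cv2.COLOR_RGB2HSV)
dark=(g[:,:,2]<70).astype(np.uint8)
red=((g[:,:,1]>180)&((g[:,:,0]<8)|(g[:,:,0]>172))&(g[:,:,2]>150)).astype(np.uint8)
P={}
for nm,u,v,m,h in [('sq',299,155,dark,14.5),('sm',271,245,dark,14.5),('lg',249,321,dark,14.5),('stop',350,358,red,27.5)]:
  L,lab,st,ce=cv2.connectedComponentsWithStats(m); l=lab[int(v*k),int(u*k)]
  ys,xs=np.where(lab==l)
  # key top face only
  Z=np.array([onplane(w,x,y,c+ns*h,ns) for x,y in zip(xs,ys)])
  loc=PAN().inv().apply(Z-c); mid=(loc.max(0)+loc.min(0))/2
  P[nm]=mid; print(nm,len(xs),mid.round(1),np.ptp(loc,0).round(1),loc.mean(0).round(1),'depth h',PAN().inv().apply(pt(w,*ce[l])-c)[2].round(1))
print('row yaw rel',np.degrees(np.arctan2(-(P['sq']-P['lg'])[0],(P['sq']-P['lg'])[1])))
crop=w['color'][92:190,208:306,::-1]
cv2.imwrite('pics/d.png',cv2.resize(crop,None,fx=6,fy=6,interpolation=cv2.INTER_CUBIC))
np.save('c.npy',c)
```

```text
583 [ 586.89730252 -203.95885684   67.17668625] [-0.25616304  0.03878131  0.96585533] 0.2827123849624586 tilt 15.015599133680976 yaw -8.608810241904589
sq 979 [-38.5  36.3  14.5] [26.5 25.   0. ] [-38.7  36.5  14.5] depth h 13.8
sm 439 [-39.6 -14.4  14.5] [21.1 21.3  0. ] [-39.7 -14.2  14.5] depth h 14.9
lg 993 [-40.7 -65.3  14.5] [33.7 35.6  0. ] [-40.6 -65.   14.5] depth h 14.9
stop 1029 [ 23.4 -61.3  27.5] [36.9 37.5  0. ] [ 24.6 -59.2  27.5] depth h 27.0
row yaw rel -1.2561424304830173
```

View pics/d.png

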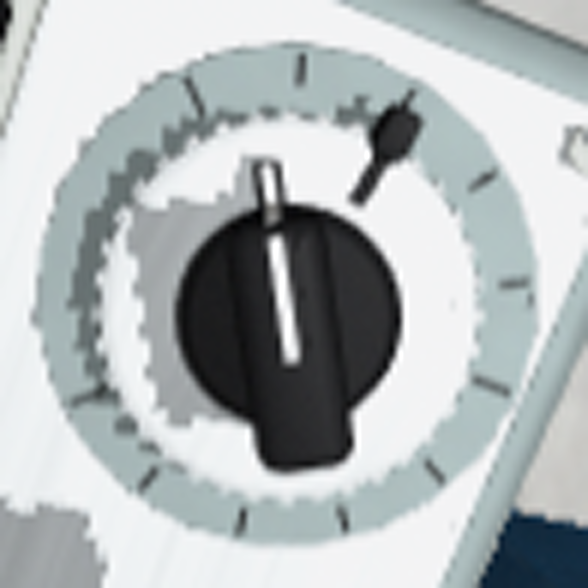

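```bash
sed -i 's/-7.3/-8.6/' h.py
python3 - <<'E'
from h import *
w=np.load('w1.npy',allow_pickle=True).item(); c=np.load('c.npy'); ns=PAN().apply([0,0,1])
def L(x,y,h): 
  u=208+(x+.5)/6-.5; v=92+(y+.5)/6-.5
  return PAN().inv().apply(onplane(w,u,v,c+ns*h,ns)-c)[:2]
print('scale',L(289,293,0)); print('ring',L(288,304,12.5)); print('skirt',L(290,319,17.5))
print('ring y',(L(103,304,12.5)-L(472,304,12.5)),'skirt dia',L(176,319,17.5)-L(404,319,17.5))
def ang(d): return np.degrees(np.arctan2(d[0],d[1]))   # clockwise from +y
A=L(275,238,44.5);B=L(291,362,44.5); print('bar line',ang(A-B),A,B)
A2=L(263,165,14);B2=L(272,218,14); print('nose',ang(A2-B2),A2,B2)
M=[L(397,135,15),L(357,201,12.5),L(378,165,12.5)]; print('mark',ang(M[2]-M[1]),M)
for C in (L(289,293,0),L(288,304,12.5)): print([ang(m-C).round(1) for m in M],[np.linalg.norm(m-C).round(1) for m in M],'ptr',ang(A-C),ang(A2-C),np.linalg.norm(A2-C))
# screw symmetric check: depth of bar top
print(PAN().inv().apply(pt(w,208+300/6,92+390/6)-c))
E
```

```text
scale [24.23917816 23.13505601]
ring [23.95405639 23.0393127 ]
skirt [24.69953336 21.7588197 ]
ring y [-50.30019559 -19.46676624] skirt dia [-30.50449968 -11.80561652]
bar line -28.69031410228104 [17.52148043 33.99961202] [25.0681359  20.20983005]
nose -31.0069730492662 [13.42858043 40.19396178] [17.27622124 33.79217706]
mark 8.988712142320276 [array([29.47150673, 50.8558441 ]), array([27.83049693, 40.30932801]), array([28.73725434, 46.0416779 ])]
[np.float64(10.7), np.float64(11.8), np.float64(11.1)] [np.float64(28.2), np.float64(17.5), np.float64(23.3)] ptr -31.72904639886039 -32.36331973795738 20.195922590169324
[np.float64(11.2), np.float64(12.7), np.float64(11.7)] [np.float64(28.4), np.float64(17.7), np.float64(23.5)] ptr -30.40858035871901 -31.531781896706622 20.12629199008351
[27.90304082 17.03731667 44.29062172]
```

Run:
```python
from h import *
c=np.load('c.npy'); s=ctrl.read_state()
R1=toolR(np.radians(120.5)); f=lambda h: c+PAN().apply([24.2,22.8,h])
p,R=rows(f(90),R1,np.array(s['eef_pos']),Ro.from_euler('xyz',s['tool_rot']),.5)
rows(f(42.5),R1,p,R,.5)
```

```text
{"dx":0.0798,"dy":0.0049,"dz":0.0659,"ax":0.0005,"ay":-0.001,"az":-0.0521,"gripper":0.5},
{"dx":0.0792,"dy":0.0115,"dz":0.0658,"ax":0.0004,"ay":-0.0009,"az":-0.0521,"gripper":0.5},
{"dz":0.1583,"gripper":0.5},
```

>>> {"api": "step_arm", "payload": {
  "plan": [
    {"dx":0.08,"dy":0.005,"dz":0.066,"ax":0.0005,"ay":-0.001,"az":-0.052,"gripper":0.5},
    {"dx":0.079,"dy":0.0115,"dz":0.066,"ax":0.0004,"ay":-0.001,"az":-0.052,"gripper":0.5},
    {"dx":0,"dy":0,"dz":0.08,"ax":0,"ay":0,"az":0,"gripper":0.5},
    {"dx":0,"dy":0,"dz":0.078,"ax":0,"ay":0,"az":0,"gripper":0.5},
    {"dx":0,"dy":0,"dz":0,"ax":0,"ay":0,"az":0,"gripper":0.5},
    {"dx":0,"dy":0,"dz":0,"ax":0,"ay":0,"az":0,"gripper":0.5}
  ]
}}

```text
clock: 2.52
eef_pos: [603.2, -182.9, 115.4]
tool_rot: [2.913, 0.132, 1.938]
force: [0.6, 0.6, 0.3]
width: 42.9
gripper_force: 0.0
```

```bash
cat > loc.py <<'E'
from h import *
c=np.load('c.npy'); s=ctrl.read_state()
R=Ro.from_euler('xyz',s['tool_rot'])
print(s['clock'],'local',PAN().inv().apply(np.array(s['eef_pos'])-c).round(2),'psi etc',np.degrees((PAN().inv()*R*Ro.from_euler('x',-np.pi)).as_euler('xyz')).round(2),'F',np.round(s['force'],1),s['width'],s['gripper_force'])
E
python3 loc.py
```

```text
2.525 local [24.99 23.26 43.22] psi etc [-9.000e-02  2.000e-02  1.205e+02] F [0.6 0.6 0.3] 42.85932592751657 0.0
```

>>> {"api": "step_arm", "payload": {
  "plan": [
    {"dx":0,"dy":-0.003,"dz":0.001,"ax":0,"ay":0,"az":0,"gripper":0.5},
    {"dx":0,"dy":0,"dz":0,"ax":0,"ay":0,"az":0,"gripper":0},
    {"dx":0,"dy":0,"dz":0,"ax":0,"ay":0,"az":0,"gripper":0},
    {"dx":0,"dy":0,"dz":0,"ax":0,"ay":0,"az":0,"gripper":0},
    {"dx":0,"dy":0,"dz":0,"ax":0,"ay":0,"az":0,"gripper":0}
  ]
}}

```text
clock: 3.15
eef_pos: [602.4, -182.5, 114.8]
tool_rot: [2.914, 0.132, 1.939]
force: [-3.2, -1.0, 5.9]
width: 11.7
gripper_force: 59.8
```

```bash
python3 loc.py
```

```text
3.15 local [24.06 23.55 42.91] psi etc [-8.0000e-02 -0.0000e+00  1.2058e+02] F [-3.2 -1.   5.9] 11.708207783714284 59.7917640209198
```

>>> {"api": "step_arm", "payload": {
  "plan": [
    {"dx":0,"dy":0,"dz":0,"ax":0,"ay":0,"az":0.08,"gripper":0},
    {"dx":0,"dy":0,"dz":0,"ax":0,"ay":0,"az":0.08,"gripper":0},
    {"dx":0,"dy":0,"dz":0,"ax":0,"ay":0,"az":0.08,"gripper":0},
    {"dx":0,"dy":0,"dz":0,"ax":0,"ay":0,"az":0.08,"gripper":0},
    {"dx":0,"dy":0,"dz":0,"ax":0,"ay":0,"az":0.08,"gripper":0},
    {"dx":0,"dy":0,"dz":0,"ax":0,"ay":0,"az":0.063,"gripper":0},
    {"dx":0,"dy":0,"dz":0,"ax":0,"ay":0,"az":0,"gripper":0},
    {"dx":0,"dy":0,"dz":0,"ax":0,"ay":0,"az":0,"gripper":0},
    {"dx":0,"dy":0,"dz":0,"ax":0,"ay":0,"az":0,"gripper":0}
  ]
}}

```text
clock: 4.28
eef_pos: [603.8, -182.5, 115.2]
tool_rot: [2.881, -0.051, 1.236]
force: [-0.6, -0.1, 5.4]
width: 11.6
gripper_force: 59.7
```

```bash
python3 loc.py
```

```text
4.275 local [25.53 23.74 42.92] psi etc [-0.21 -0.11 79.04] F [-0.6 -0.1  5.4] 11.609873034598245 59.69773828983307
```

>>> {"api": "step_arm", "payload": {
  "plan": [
    {"dx":0,"dy":0,"dz":0,"ax":0,"ay":0,"az":0,"gripper":0.5},
    {"dx":0,"dy":0,"dz":0,"ax":0,"ay":0,"az":0,"gripper":0.5},
    {"dx":0,"dy":0,"dz":0,"ax":0,"ay":0,"az":0,"gripper":0.5},
    {"dx":0,"dy":0,"dz":-0.08,"ax":0,"ay":0,"az":0,"gripper":0.5},
    {"dx":0,"dy":0,"dz":-0.12,"ax":0,"ay":0,"az":0,"gripper":0.5},
    {"dx":-0.14,"dy":0,"dz":-0.03,"ax":0,"ay":0,"az":0,"gripper":0.5},
    {"dx":0,"dy":0,"dz":0,"ax":0,"ay":0,"az":0,"gripper":0.5},
    {"dx":0,"dy":0,"dz":0,"ax":0,"ay":0,"az":0,"gripper":0.5}
  ]
}}

```text
clock: 5.28
eef_pos: [570.8, -218.9, 178.4]
tool_rot: [2.884, -0.052, 1.234]
force: [-0.0, 1.2, 0.5]
width: 42.8
gripper_force: 0.0
```

```bash
python3 loc.py
python3 - <<'E'
from h import *
c=np.load('c.npy'); w=grab("wrist",'w3.png'); np.save('w3.npy',w,allow_pickle=True)
T=w['T']; q=np.linalg.inv(T)@np.append(c+PAN().apply([24.2,22.8,13]),1)
u=int(w['fx']*q[0]/q[2]+w['cx']);v=int(w['fy']*q[1]/q[2]+w['cy']);print(u-55,v-60)
cv2.imwrite('pics/d3.png',cv2.resize(w['color'][v-60:v+50,u-55:u+55,::-1],None,fx=5,fy=5,interpolation=cv2.INTER_CUBIC))
E
```

```text
5.275 local [ 15.55 -17.23 110.93] psi etc [-0.   -0.11 78.9 ] F [-0.   1.2  0.5] 42.84790428049642 0.0
198 93
```

View pics/d3.png

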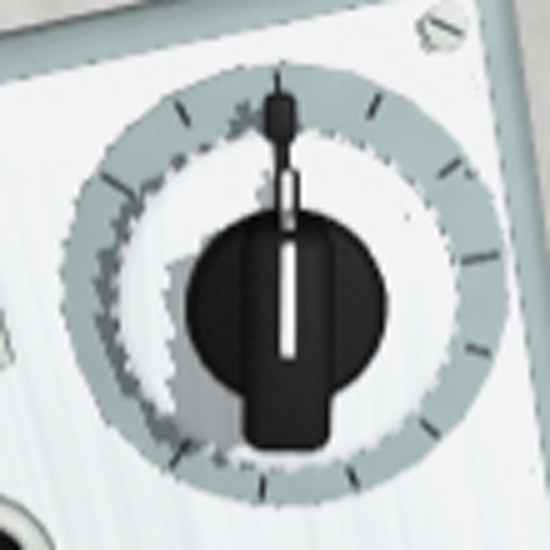

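The pointer nose at (288,172) is nearly on the mark, whose lug is at (280,115), but the pointer looks slightly clockwise of it. I'll work out the angle.

Run:
```python
from h import *
w=np.load('w3.npy',allow_pickle=True).item(); c=np.load('c.npy'); ns=PAN().apply([0,0,1])
def L(x,y,h): return PAN().inv().apply(onplane(w,198+(x+.5)/5-.5,93+(y+.5)/5-.5,c+ns*h,ns)-c)[:2]
ang=lambda d: np.degrees(np.arctan2(d[0],d[1])).round(2)
print('scale',L(285,285,0),'skirt',L(287,309,17.5),'ring x edges',L(115,290,12.5),L(460,290,12.5),(L(115,290,12.5)+L(460,290,12.5))/2)
A,B=L(287.5,243,44.5),L(287.5,357,44.5); N=[L(288,172,14),L(287,225,14)]; M=[L(280,115,15),L(283,160,12.5),L(281,140,13)]
print('bar',ang(A-B),'nose',ang(N[0]-N[1]),'mark',ang(M[0]-M[1]))
for C in (np.array([24.2,22.8]),L(285,285,0),L(287,309,17.5)): print(C,'ptr',[ang(x-C) for x in N+[A]],'mark',[ang(m-C) for m in M])
# subpixel centroids per row
g=cv2.cvtColor(w['color'],cv2.COLOR_RGB2GRAY).astype(float)
for v in range(113,141): print(v,g[v,248:263].astype(int))
```

```text
scale [24.93405244 23.33113785] skirt [24.94322898 22.33762984] ring x edges [-2.16183859 29.93839309] [53.14324118 19.06829039] [25.49070129 24.50334174]
bar 10.96 nose 12.06 mark 7.11
[24.2 22.8] ptr [np.float64(13.73), np.float64(14.82), np.float64(13.71)] mark [np.float64(10.49), np.float64(11.54), np.float64(10.77)]
[24.93405244 23.33113785] ptr [np.float64(12.06), np.float64(12.06), np.float64(11.15)] mark [np.float64(9.25), np.float64(9.94), np.float64(9.35)]
[24.94322898 22.33762984] ptr [np.float64(11.48), np.float64(11.1), np.float64(10.33)] mark [np.float64(8.93), np.float64(9.49), np.float64(8.98)]
113 [178 180 133  40  40  46  50  56  38 138 182 182 184 183 184]
114 [171 165 109  36  42  46  51  55  41 136 181 182 183 183 183]
115 [140 115  86  32  41  45  49  52  41 126 181 182 182 182 182]
116 [114 114  89  31  40  44  48  50  42 116 182 183 182 182 182]
117 [111 114  89  32  39  44  45  47  40 106 172 178 177 179 182]
118 [154 116  85  31  39  42  43  44  40  92 145 188 190 192 181]
119 [215 165 100  32  37  39  41  42  39 124 184 228 230 222 175]
120 [224 230 186  73
[... 635 characters left out ...]
243]
130 [243 221 190 170 137  39 166 242 160  45 241 243 243 243 243]
131 [243 177 171 169 142  40 166 242 160  46 242 243 243 243 243]
132 [243 177 171 168 141  39 167 242 160  44 242 243 243 243 243]
133 [243 216 174 166 135  38 167 240 154  44 236 240 243 243 243]
134 [234 220 145 127  99  30 147 212 126  39 184 202 220 225 238]
135 [171 103  55  28  16  21 109 133  93  28  19  45  97 130 187]
136 [ 20  14  16  15  15  15  97 134 119  28  17  16  17  20  37]
137 [ 11  14  17  17  15  15  92 153 157  35  17  17  16  19  18]
138 [ 14  14  18  19  17  17  79 141 146  32  18  20  20  18  17]
139 [15 18 24 24 25 24 38 39 38 22 24 24 25 25 21]
140 [21 25 29 30 31 31 32 32 31 32 32 31 29 29 28]
```

>>> {"api": "step_arm", "payload": {
  "plan": [
    {"dx":0.14,"dy":0,"dz":0.03,"ax":0,"ay":0,"az":0,"gripper":0.5},
    {"dx":0,"dy":0,"dz":0.1,"ax":0,"ay":0,"az":0,"gripper":0.5},
    {"dx":0,"dy":0,"dz":0.1,"ax":0,"ay":0,"az":0,"gripper":0.5},
    {"dx":0,"dy":0,"dz":0,"ax":0,"ay":0,"az":0,"gripper":0.5},
    {"dx":0,"dy":0,"dz":0,"ax":0,"ay":0,"az":0,"gripper":0},
    {"dx":0,"dy":0,"dz":0,"ax":0,"ay":0,"az":0,"gripper":0},
    {"dx":0,"dy":0,"dz":0,"ax":0,"ay":0,"az":0,"gripper":0},
    {"dx":0,"dy":0,"dz":0,"ax":0,"ay":0,"az":0,"gripper":0}
  ]
}}

```text
clock: 6.32
eef_pos: [603.7, -182.2, 115.7]
tool_rot: [2.881, -0.052, 1.234]
force: [0.2, 1.4, 6.5]
width: 11.6
gripper_force: 62.2
```

```bash
python3 loc.py
```

```text
6.325 local [25.45 24.01 43.4 ] psi etc [-0.21 -0.12 78.93] F [0.2 1.4 6.5] 11.579782793252683 62.19938635826111
```

>>> {"api": "step_arm", "payload": {
  "plan": [
    {"dx":0,"dy":0,"dz":0,"ax":0,"ay":0,"az":-0.027,"gripper":0},
    {"dx":0,"dy":0,"dz":0,"ax":0,"ay":0,"az":0,"gripper":0},
    {"dx":0,"dy":0,"dz":0,"ax":0,"ay":0,"az":0,"gripper":0},
    {"dx":0,"dy":0,"dz":0,"ax":0,"ay":0,"az":0,"gripper":0.5},
    {"dx":0,"dy":0,"dz":0,"ax":0,"ay":0,"az":0,"gripper":0.5},
    {"dx":0,"dy":0,"dz":0,"ax":0,"ay":0,"az":0,"gripper":0.5},
    {"dx":0,"dy":0,"dz":-0.08,"ax":0,"ay":0,"az":0,"gripper":0.5},
    {"dx":0,"dy":0,"dz":-0.12,"ax":0,"ay":0,"az":0,"gripper":0.5},
    {"dx":-0.14,"dy":0,"dz":-0.03,"ax":0,"ay":0,"az":0,"gripper":0.5},
    {"dx":0,"dy":0,"dz":0,"ax":0,"ay":0,"az":0,"gripper":0.5},
    {"dx":0,"dy":0,"dz":0,"ax":0,"ay":0,"az":0,"gripper":0.5}
  ]
}}

```text
clock: 7.7
eef_pos: [572.4, -219.5, 178.8]
tool_rot: [2.883, -0.041, 1.275]
force: [-0.6, 1.4, -0.1]
width: 42.6
gripper_force: 0.0
```

```bash
python3 loc.py
python3 - <<'E'
from h import *
c=np.load('c.npy'); w=grab("wrist",'w4.png'); np.save('w4.npy',w,allow_pickle=True)
T=w['T']; q=np.linalg.inv(T)@np.append(c+PAN().apply([24.6,22.8,13]),1)
u=int(w['fx']*q[0]/q[2]+w['cx']);v=int(w['fy']*q[1]/q[2]+w['cy']);print(u-55,v-60)
cv2.imwrite('pics/d4.png',cv2.resize(w['color'][v-60:v+50,u-55:u+55,::-1],None,fx=5,fy=5,interpolation=cv2.INTER_CUBIC))
g=cv2.cvtColor(w['color'],cv2.COLOR_RGB2GRAY).astype(int)
for r in list(range(112,134,2))+[142,150,158]: print(r,g[r,246:265])
E
```

```text
7.7 local [ 17.27 -17.5  110.88] psi etc [-0.   -0.1  81.31] F [-0.6  1.4 -0.1] 42.64364276151127 0.0
199 93
112 [182 175 167 181 182 182 119  34  33  36  35  37  98 184 184 186 187 186
 188]
114 [179 119 114 115 165 166  56  35  44  49  52  57  33 182 184 186 186 186
 186]
116 [142 115 115 115 116 115  47  34  42  48  50  51  32 183 184 185 184 185
 184]
118 [114 115 156 165 145 112  46  34  41  43  44  45  31 168 160 191 186 187
 185]
120 [172 177 227 227 233 236 102  48  36  36  36  37 111 238 239 232 227 198
 190]
122 [241 242 244 244 244 244 244 229  63  42  34 171 243 244 244 244 244 244
 244]
124 [244 244 244 244 244 244 244 237  68  44  44 208 244 244 244 244 244 244
 244]
126 [244 244 244 244 244 239 228 190  76  68  40 186 243 244 244 244 244 244
 244]
128 [244 244 244 180 176 174 133  41 206 243 115  86 243 244 244 244 244 244
 244]
130 [244 244 244 217 178 174 132  39 207 244 114  88 243 244 244 244 244 244
 244]
132 [244 244 244 244 180 174 132  39 207 243 111  93 243 244 244 244 244 244
 244]
142 [ 18  19  25  30  34  35  39  40 169 212 201  59  43  44  44  43  37  31
  30]
150 [ 18  21  28  31  36  37  39  40 206 244 233  67  48  48  50  46  38  31
  27]
158 [ 19  21  26  29  36  37  39  40 206 244 224  64  44  45  46  44  39  32
  28]
```

View pics/d4.png

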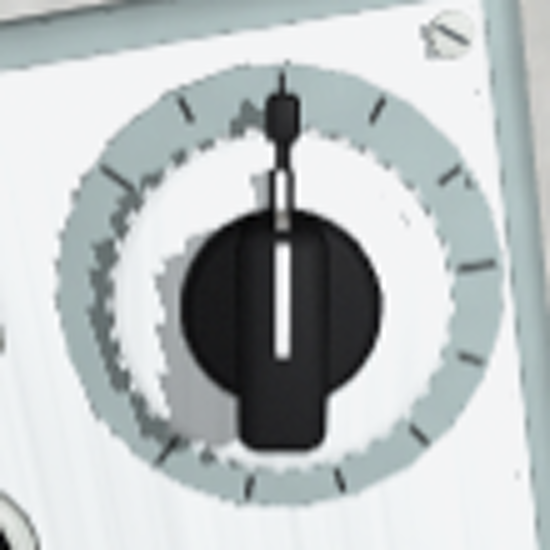

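The pointer and mark now line up: nose centre, bar line and lug are all at column 255 ± 0.2. Next, the keys.

Run:
```python
from h import *
w=np.load('w4.npy',allow_pickle=True).item()
c=np.load('c.npy'); s=ctrl.read_state(); ns=PAN().apply([0,0,1])
g=cv2.cvtColor(w['color'],cv2.COLOR_RGB2HSV)
old=Ro.from_euler('z',np.radians(1.3)).apply([[-38.5,36.3,0],[-39.6,-14.4,0],[-40.7,-65.3,0]])
lab=cv2.connectedComponents((g[:,:,2]<70).astype(np.uint8))[1]
K=[]
for o in old:
  q=np.linalg.inv(w['T'])@np.append(c+PAN().apply(o+[0,0,14.5]),1)
  u=int(w['fx']*q[0]/q[2]+w['cx']);v=int(w['fy']*q[1]/q[2]+w['cy'])
  if 0<=u<512 and 0<=v<384:
    ys,xs=np.where(lab==lab[v,u]); l=PAN().inv().apply(np.array([onplane(w,x,y,c+ns*14.5,ns) for x,y in zip(xs,ys)])-c)
    print(o.round(1),'w4',((l.max(0)+l.min(0))/2).round(1),np.ptp(l,0).round(1))
R1=toolR(np.radians(90))
p,R=np.array(s['eef_pos']),Ro.from_euler('xyz',s['tool_rot'])
f=lambda o,h: c+PAN().apply([o[0],o[1],h])
p,R=rows(f(old[0],100),R1,p,R,0); print('-'); p,R=rows(f(old[0],45),R1,p,R,0)
```

```text
[-39.3  35.4   0. ] w4 [-38.7  36.1  14.5] [26.9 25.2  0. ]
[-39.3 -15.3   0. ] w4 [-38.5 -14.5  14.5] [21.7 21.7  0. ]
[-39.2 -66.2   0. ] w4 [-13.3 -64.2  14.5] [590.7 449.4   0. ]
{"dx":0.0717,"dy":-0.1064,"dz":0.0181,"ay":-0.0008,"az":-0.0479,"gripper":0},
{"dx":0.0795,"dy":-0.1007,"dz":0.018,"ax":-0.0001,"ay":-0.0007,"az":-0.0478,"gripper":0},
-
{"dz":0.1833,"gripper":0},
```

>>> {"api": "step_arm", "payload": {
  "plan": [
    {"dx":0.073,"dy":-0.106,"dz":0.018,"ax":0,"ay":-0.0008,"az":-0.048,"gripper":0},
    {"dx":0.08,"dy":-0.1,"dz":0.018,"ax":0,"ay":-0.0007,"az":-0.048,"gripper":0},
    {"dx":0,"dy":0,"dz":0,"ax":0,"ay":0,"az":0,"gripper":0},
    {"dx":0,"dy":0,"dz":0.1,"ax":0,"ay":0,"az":0,"gripper":0},
    {"dx":0,"dy":0,"dz":0.083,"ax":0,"ay":0,"az":0,"gripper":0},
    {"dx":0,"dy":0,"dz":0,"ax":0,"ay":0,"az":0,"gripper":0},
    {"dx":0,"dy":0,"dz":0,"ax":0,"ay":0,"az":0,"gripper":0}
  ]
}}

```text
clock: 8.62
eef_pos: [538.5, -162.6, 113.9]
tool_rot: [2.886, 0.005, 1.42]
force: [0.5, 1.0, 0.3]
width: 0.2
gripper_force: 0.0
```

```bash
python3 loc.py
```

```text
8.625 local [-40.11  33.7   59.08] psi etc [ 0.33  0.28 90.02] F [0.5 1.  0.3] 0.21728881309027717 0.0
```

>>> {"api": "step_arm", "payload": {
  "plan": [
    {"dx":0.0075,"dy":0.004,"dz":0.03,"ax":0,"ay":0,"az":0,"gripper":0},
    {"dx":0,"dy":0,"dz":0.03,"ax":0,"ay":0,"az":0,"gripper":0},
    {"dx":0,"dy":0,"dz":0,"ax":0,"ay":0,"az":0,"gripper":0}
  ]
}}

```text
clock: 9.0
eef_pos: [544.3, -161.4, 96.8]
tool_rot: [2.886, 0.006, 1.42]
force: [0.2, 0.4, -0.0]
width: -0.0
gripper_force: 0.0
```

```bash
python3 loc.py
```

```text
9.0 local [-39.14  35.75  41.2 ] psi etc [ 0.33  0.31 90.06] F [ 0.2  0.4 -0. ] -0.0312493667177086 0.0
```

>>> {"api": "step_arm", "payload": {
  "plan": [
    {"dx":0,"dy":0,"dz":0.015,"ax":0,"ay":0,"az":0,"gripper":0},
    {"dx":0,"dy":0,"dz":0.01,"ax":0,"ay":0,"az":0,"gripper":0},
    {"dx":0,"dy":0,"dz":0.008,"ax":0,"ay":0,"az":0,"gripper":0},
    {"dx":0,"dy":0,"dz":0,"ax":0,"ay":0,"az":0,"gripper":0}
  ]
}}

```text
clock: 9.5
eef_pos: [546.5, -161.9, 86.8]
tool_rot: [2.886, 0.005, 1.42]
force: [-0.6, 0.1, -0.5]
width: 0.0
gripper_force: 0.0
```

```bash
python3 loc.py
```

```text
9.5 local [-39.53  35.59  30.94] psi etc [ 0.35  0.3  90.06] F [-0.6  0.1 -0.5] 0.0003204095315124354 0.0
```

>>> {"api": "step_arm", "payload": {
  "plan": [
    {"dx":0,"dy":0,"dz":0.004,"ax":0,"ay":0,"az":0,"gripper":0},
    {"dx":0,"dy":0,"dz":0,"ax":0,"ay":0,"az":0,"gripper":0}
  ]
}}

```text
clock: 9.75
eef_pos: [546.9, -161.9, 85.9]
tool_rot: [2.886, 0.005, 1.42]
force: [-0.8, -0.0, 2.0]
width: 0.4
gripper_force: 1.4
```

>>> {"api": "step_arm", "payload": {
  "plan": [
    {"dx":0,"dy":0,"dz":-0.06,"ax":0,"ay":0,"az":0,"gripper":0},
    {"dx":0,"dy":0,"dz":-0.1,"ax":0,"ay":0,"az":0,"gripper":0},
    {"dx":-0.085,"dy":0,"dz":-0.02,"ax":0,"ay":0,"az":0,"gripper":0},
    {"dx":-0.085,"dy":0.002,"dz":0,"ax":0,"ay":0,"az":0,"gripper":0},
    {"dx":0,"dy":0,"dz":0,"ax":0,"ay":0,"az":0,"gripper":0},
    {"dx":0,"dy":0,"dz":0,"ax":0,"ay":0,"az":0,"gripper":0}
  ]
}}

```text
clock: 10.5
eef_pos: [526.5, -209.1, 138.2]
tool_rot: [2.886, 0.004, 1.421]
force: [0.4, -0.1, 0.2]
width: 0.1
gripper_force: 0.0
```

```bash
python3 loc.py
cat > chk.py <<'E'
from h import *
import sys
c=np.load('c.npy'); w=grab("wrist",sys.argv[1]); loc=lambda p: PAN().inv().apply(p-c)
for n,o in [('sq',(-39,36)),('sm',(-39,-15)),('lg',(-39,-66)),('panel',(-10,30)),('panel2',(-10,-16))]:
  q=np.linalg.inv(w['T'])@np.append(c+PAN().apply([*o,10 if n[0]!='p' else 0]),1)
  u=int(w['fx']*q[0]/q[2]+w['cx']);v=int(w['fy']*q[1]/q[2]+w['cy'])
  if 5<u<506 and 5<v<378: print(n,u,v,loc(pt(w,u,v)).round(1),w['color'][v,u])
E
python3 chk.py w5.png
```

```text
10.5 local [-38.58 -14.11  83.91] psi etc [ 0.34  0.23 90.08] F [ 0.4 -0.1  0.2] 0.13766964973890722 0.0
sq 253 145 [-39.1  36.3   8.3] [35 35 37]
sm 253 211 [-39.  -13.   14.1] [27 28 30]
lg 252 267 [-39.1  -4.7  99.7] [28 28 29]
panel 291 151 [-10.5  30.9   1.7] [144 158 159]
panel2 288 207 [-10.6 -15.2   0.2] [214 219 221]
```

Square key is in (top at 8.3 mm). Next, the small round one.

>>> {"api": "step_arm", "payload": {
  "plan": [
    {"dx":-0.003,"dy":-0.001,"dz":0.08,"ax":0,"ay":0,"az":0,"gripper":0},
    {"dx":0,"dy":0,"dz":0.063,"ax":0,"ay":0,"az":0,"gripper":0},
    {"dx":0,"dy":0,"dz":0,"ax":0,"ay":0,"az":0,"gripper":0},
    {"dx":0,"dy":0,"dz":0.015,"ax":0,"ay":0,"az":0,"gripper":0},
    {"dx":0,"dy":0,"dz":0.01,"ax":0,"ay":0,"az":0,"gripper":0},
    {"dx":0,"dy":0,"dz":0.008,"ax":0,"ay":0,"az":0,"gripper":0},
    {"dx":0,"dy":0,"dz":0.002,"ax":0,"ay":0,"az":0,"gripper":0},
    {"dx":0,"dy":0,"dz":0,"ax":0,"ay":0,"az":0,"gripper":0}
  ]
}}

```text
clock: 11.55
eef_pos: [539.2, -213.5, 86.6]
tool_rot: [2.886, 0.005, 1.42]
force: [0.5, -0.3, 0.4]
width: 0.1
gripper_force: 0.0
```

```bash
python3 loc.py
```

```text
11.55 local [-39.19 -16.54  30.6 ] psi etc [ 0.34  0.31 90.04] F [ 0.5 -0.3  0.4] 0.07458505178740514 0.0
```

>>> {"api": "step_arm", "payload": {
  "plan": [
    {"dx":0,"dy":0,"dz":-0.06,"ax":0,"ay":0,"az":0,"gripper":0},
    {"dx":0,"dy":0,"dz":-0.1,"ax":0,"ay":0,"az":0,"gripper":0},
    {"dx":-0.083,"dy":0,"dz":-0.02,"ax":0,"ay":0,"az":0,"gripper":0},
    {"dx":-0.083,"dy":0,"dz":0,"ax":0,"ay":0,"az":0,"gripper":0},
    {"dx":0,"dy":0,"dz":0,"ax":0,"ay":0,"az":0,"gripper":0},
    {"dx":0,"dy":0,"dz":0,"ax":0,"ay":0,"az":0,"gripper":0}
  ]
}}

```text
clock: 12.3
eef_pos: [518.4, -259.2, 139.1]
tool_rot: [2.886, 0.004, 1.421]
force: [1.1, -0.0, -0.7]
width: 0.2
gripper_force: 0.0
```

```bash
python3 loc.py; python3 chk.py w6.png
```

```text
12.3 local [-38.81 -64.88  84.84] psi etc [ 0.33  0.24 90.08] F [ 1.1 -0.  -0.7] 0.24968494647939884 0.0
sq 253 68 [-39.4  37.2   8.2] [44 43 47]
sm 253 145 [-39.4 -14.5   8.5] [37 37 39]
lg 253 211 [-39.3 -63.9  14.8] [29 30 33]
panel 294 79 [-10.7  30.8   1.7] [155 171 172]
panel2 291 145 [-10.6 -15.7   0.3] [223 228 229]
```

>>> {"api": "step_arm", "payload": {
  "plan": [
    {"dx":-0.002,"dy":-0.001,"dz":0.08,"ax":0,"ay":0,"az":0,"gripper":0},
    {"dx":0,"dy":0,"dz":0.066,"ax":0,"ay":0,"az":0,"gripper":0},
    {"dx":0,"dy":0,"dz":0,"ax":0,"ay":0,"az":0,"gripper":0},
    {"dx":0,"dy":0,"dz":0.015,"ax":0,"ay":0,"az":0,"gripper":0},
    {"dx":0,"dy":0,"dz":0.01,"ax":0,"ay":0,"az":0,"gripper":0},
    {"dx":0,"dy":0,"dz":0.008,"ax":0,"ay":0,"az":0,"gripper":0},
    {"dx":0,"dy":0,"dz":0.002,"ax":0,"ay":0,"az":0,"gripper":0},
    {"dx":0,"dy":0,"dz":0,"ax":0,"ay":0,"az":0,"gripper":0},
    {"dx":0,"dy":0,"dz":-0.06,"ax":0,"ay":0,"az":0,"gripper":0},
    {"dx":0,"dy":0,"dz":-0.12,"ax":0,"ay":0,"az":0,"gripper":0},
    {"dx":-0.1,"dy":0,"dz":-0.06,"ax":0,"ay":0,"az":0,"gripper":0},
    {"dx":-0.1,"dy":0,"dz":0,"ax":0,"ay":0,"az":0,"gripper":0},
    {"dx":0,"dy":0,"dz":0,"ax":0,"ay":0,"az":0,"gripper":0},
    {"dx":0,"dy":0,"dz":0,"ax":0,"ay":0,"az":0,"gripper":0}
  ]
}}

```text
clock: 14.1
eef_pos: [504.5, -318.7, 156.4]
tool_rot: [2.886, 0.005, 1.421]
force: [-0.6, 0.5, 0.6]
width: -0.2
gripper_force: 0.0
```

```bash
python3 loc.py; python3 chk.py w7.png; python3 -c "
import cv2;a=cv2.imread('pics/w7.png');cv2.imwrite('pics/w7b.png',cv2.resize(a,(800,600),interpolation=cv2.INTER_CUBIC))"
```

```text
14.1 local [ -39.06 -125.76  102.83] psi etc [ 0.34  0.26 90.06] F [-0.6  0.5  0.6] -0.20335693185313616 0.0
sm 254 56 [-39.  -13.6   7.7] [42 43 45]
lg 253 129 [-39.7 -65.7   8.3] [38 38 40]
panel2 292 60 [-10.4 -15.3   0.5] [225 229 230]
```

View pics/w7b.png

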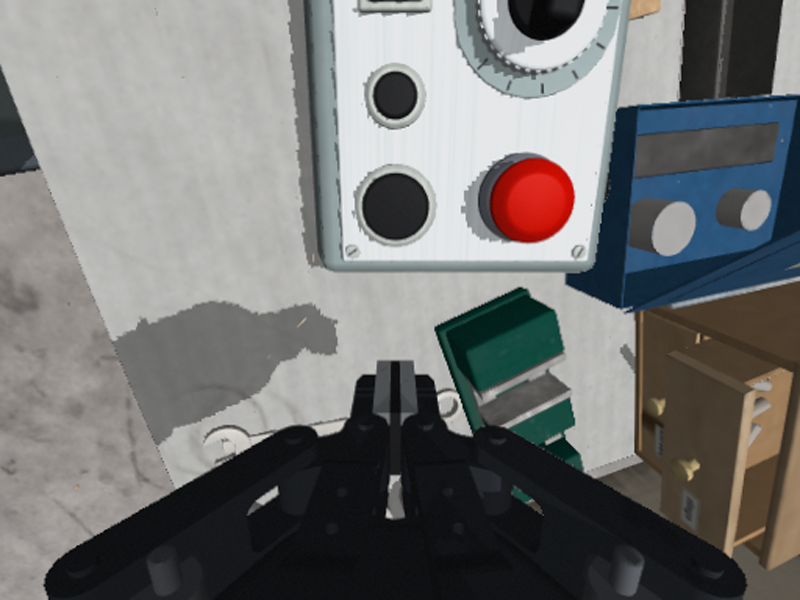

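The small key (395,95) and large key (395,205) are both in, the stop (532,200) is out, and the gripper is clear of everything. I'm handing the job in.

```bash
python3 -c "
from cell import ctrl; print(ctrl.finish_job())"
```

```text
the job is handed in; nothing more can be done
None
```

I handed the job in at about 14 s: the knob pointer is on the ring mark to within about half a degree, the square, small round and large round keys were clicked in in that order and stayed in, and the stop and tools were left alone; no verdict came back.

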